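Clamp a hand mirror's inlay in the slip-clutch glue press

ROBOT

A 6-joint arm with a two-finger parallel gripper is mounted at the origin on the work surface. World frame = base frame: x ahead of the robot, y to its left, z up, the work surface at z = 0. Lengths are in m, angles in rad, forces in N, time in s.
With the tool pointing down it reaches from about 0.325 to 1 m from the base axis. Payload 5.1 kg.
Tool frame: the origin (TCP) lies on the centre line of the jaws, within the pads' length; the fingertips stand ahead of it and the grasp point (between the pads) lies 6 mm ahead of it (arm.tcp_to_tips is the z of the fingertips in the tool frame, in m); z points along the fingers, y is the line along which they close (so a half turn about z gives the same grasp; the last joint's range is limited). The gripper opens to 85 mm and grips with 20 to 120 N. Pads are 22 mm wide; open, the fingers measure 114 mm over their backs; the gripper's body (76 mm by 85 mm) begins 54 mm behind the grasp point. The pads swing forward as they close: fully open they stand 13 mm farther back than shut.
Start: joints at [-1.43, 0.124, 1.65, -0, 1.367, -0.083], TCP at [0.144, -0.634, 0.256] pointing down, gripper open.
Joint ranges: [-2.61, 2.61], [-1.02, 2.33], [0.03, 2.71], [-1.35, 4.49], [0.32, 2.68], [-2.91, 2.91]. Speed limits (rad/s): [2.57, 2.57, 3.14, 3.14, 3.14, 3.14].

INTERFACE

Orientations are given as [roll, pitch, yaw] about the fixed x, y, z axes, in that order (R = Rz(yaw) Ry(pitch) Rx(roll)).
In Python, from plant import arm gives the robot as it stands. The module is installed in compiled form; this text tells all that it offers.
- The arm moves only by the tool play_rows, never from a script. Its argument "deltas" is a list that holds one entry, the list of rows, each a list of 7 numbers: the shift along the tool's x, y, z as a fraction of full scale, then the turn, a rotation vector about the tool's x, y, z as a fraction of full scale, then the opening, from 0 (shut) to 1 (fully open). In form: [[[dx, dy, dz, wx, wy, wz, jaw], ...]]. A call has 1 to 10 rows; each row shifts and turns the commanded pose from where the row before left it, along the tool's axes as they then stand; what a row does not reach is not made up. Full scale, the value 1, is 80 cm for a shift and 2 pi rad for a turn. A row lasts 1/12 s, in which the tool goes at most 41.7 mm and 7.16 degrees, less where a joint would pass 70% of its speed; a pose out of reach is approached as far as the arm can. A call with a number of a shift or a turn outside -1 to 1 is refused whole. A call with a gripper value outside its range is refused whole. The fingers move at their own pace and stop on an object; the grip force is fixed at half the most. Time passes only in rows, so rows that do not move let the fingers close. It gives the time, the measured TCP pose, the force, the opening and the grip force at its end, in the units of the state.
- arm.read_state(): the state, without advancing time (a new reading comes with each control period).
- arm.get_image(name): name is "side" or "top" or "wrist"; returns a dict with "frame" (384x512x3 uint8, red, green, blue), "range_z" (384x512 float32, m along the optical axis (not along the pixel's ray), 0 where there is no reading), "fx", "fy", "cx", "cy" (pixels), "eye" and "attitude" of the camera in the world; the wrist camera has in their place "hand_eye" (4x4, takes a point from camera to tool coordinates, whose origin is the TCP and whose axes are the flange's). Camera axes: x right, y down, z forward; pixel columns grow to the right and rows downward; lengths in m; the calibration is good to about 2 mm. A picture is of the moment at which its call begins: read the wrist's pose just before it.
- arm.hand_in(): hands the job in; it is judged then, once.
The state is a dict: "time": time; "joint_positions": joint angles; "dq": joint speeds; "tau": joint torques, N m; "tcp_pos": TCP position; "eef_rot": TCP orientation; "force": force on the tool from outside, world axes, zero at the start; "ft_torque": the same for the moment, N m; "gripper_width": opening from 0.0 (shut) to 1.0 (fully open); "gripper_force": force on a finger pad.
Only numpy, scipy, OpenCV 4.12 (cv2) and the standard library are available. Lean on these libraries where they do the work, as an engineer would, in place of code of your own. Each camera call takes 0.05 s, during which the arm holds its last target. There are 200 camera calls.

TASK

The little hand mirror's inlay has just been glued and wants pressing. Draw the mirror out from under the bead stand, take it by its handle and lay it flat on the bed of the grey press, inlay up, with its round head centred under the press foot; then turn the brass thumbscrew clockwise until its clutch slips for the first time, stop there, and leave the mirror clamped. Do not wind the clutch on past that first slip, and leave the other things on the table where they are.

Things in the scene. Friction and masses are not known exactly. Their poses are not given: they have to be found in the camera images.
- mirror_head (a point): Flat dark-wood hand mirror, 166 mm long, 14 mm thick, 120 g. Round head 56 mm across with a white inlay (40 mm) flush on its upper face; straight handle 22 mm wide reaching to 138 mm from the head's centre, along own -y. This point: head's centre, 7 mm above the underside; z up. Starts flat on the table, inlay up, head sticking out of the bead stand: can be gripped across its 56 mm from above.
- mirror_handle (a point): Point on the mirror's handle, 95 mm from the head's centre, 7 mm above the underside, same axes as mirror_head. Hidden under the stand at the start; can be gripped across its 22 mm once drawn out. Held here or further out, the head reaches under the press foot with the gripper clear of the press.
- stand_edge (a point): Fixed low wooden bead stand, 170 x 140 mm, open underneath on one side only; its board's underside is 40 mm above the table, its top (with a clear bead tray) 60 mm. This point: middle of the open edge, 48 mm above the table. Its own +y points out of the opening, the way the mirror is drawn out (by 120 mm or more).
- press_bed (a point): Fixed grey press. This point: top face of its bed, straight below the foot, 20 mm above the table. The bed is 90 mm wide (x) and reaches 60 mm along own -y, the mouth; 46 mm along +y stands the column of an overhead arm 44 mm wide, 85 to 110 mm above the table, its front 26 mm before the foot's axis. The mirror goes in from -y, its handle pointing to -y and sticking out past the bed.
- foot: Round steel press foot, 36 mm across, under the press's arm; it comes straight down without turning, 5 mm for each radian of the sleeve. Origin: centre of its lower face; z up. At the start it stands 21 to 24 mm above the bed, 7 to 10 mm above a mirror laid there.
- thumbscrew_grip (a point): Brass thumbscrew on top of the press's arm: upright fluted cylinder 48 mm across, 50 mm high, above the foot; turns about the vertical, stays at one height. This point: on its axis, 14 mm below its top, 155 mm above the table. Under it a steel sleeve (disc 72 mm across, top at 118 mm). A brass pointer at the thumbscrew's base lines up with a steel lug on the sleeve's rim until the clutch slips.
- sleeve (a joint): Angle of the sleeve (rad), growing clockwise seen from above; drives the foot down 5 mm per rad, against a drag of 0.06 N m. 0.4 to 1.0 at the start; about 2.4 when the foot meets the mirror. Sleeve and thumbscrew turn as one below 0.12 N m; when the foot is hard against something the sleeve stops and the thumbscrew slips on it.
- thumbscrew (a joint): Angle of the thumbscrew relative to the sleeve (rad), clockwise from above: the slip of the clutch. 0 at the start and until it slips. First slip means 0.1 to 0.8 rad (up to an eighth of a turn); past 0.9 it has been overrun.
- tray: Bystander: wooden tray with findings, 150 x 180 x 32 mm.
- phone: Bystander: flat phone, 75 x 155 x 8 mm.
- tumbler: Bystander: glass tumbler, 76 mm across, 110 mm high.
- spool: Bystander: flat spool of wire, 80 mm across, 22 mm high.
- tape: Bystander: rolled-up measuring tape, 64 mm across, 18 mm high.
- jar: Bystander: lidded glass jar, 60 mm across, 75 mm high.
- pliers: Bystander: pliers lying down, 135 mm long.
Things that resemble listed ones, but are neither listed nor needed, are in the scene too. What is shaped like the part that bears mirror_head but blue or purple is not meant. Leave any blue look-alike of the part that bears press_bed alone.

How it is judged:
On the way:
1. the mirror lies flat on the press's bed with its head under the foot, and the clutch has not yet slipped (horizontal distance between mirror_head and press_bed below 0.014 m and z of mirror_head in the frame of press_bed between 0.004 and 0.01 m and angle between mirror_head's own z axis and vertical below 0.06 rad and value of joint thumbscrew below 0.1 rad), for 0.2 s.
At the end, for the whole second after the job is handed in: The mirror lies flat (within 3 degrees) on the press's bed, inlay up, its head's centre within 14 mm of the foot's axis; the foot presses on it with more than 4 N; the clutch has slipped by 0.1 to 0.8 rad (horizontal distance between mirror_head and press_bed below 0.014 m and z of mirror_head in the frame of press_bed between 0.004 and 0.01 m and angle between mirror_head's own z axis and vertical below 0.06 rad and contact force between foot and anything else above 4 N and value of joint thumbscrew between 0.1 and 0.8 rad); the robot touches nothing.
It fails at once if the clutch is overrun (more than 0.9 rad of slip either way) (value of joint thumbscrew above 0.9 rad or value of joint thumbscrew below -0.9 rad).
It fails at once if a bystander is moved more than 40 mm (distance of any of tray, phone, tumbler, spool, tape, jar, pliers from where it was at the start of the episode above 0.04 m).
It also fails if it takes over 72 s, if anything falls off the work surface, if the arm or the gripper's body presses on something with over 40 N, if the wrist force passes 120 N, or if a joint passes its speed limit or range.

## Working session

There is one attempt and no reset: what is moved stays moved. The work goes in short steps, Python scripts to look and compute and a tool call to move; the robot and the scene stay as the last step left them, time stands still between calls to the robot, and variables do not carry over. Pictures are saved under pics/ and viewed, at most 10 in all, crops included, and the job is handed in when it is done.

Besides the shell and the picture viewer there is one more tool, called after "Call:" in YAML: its name, and indented under it one key for each argument. play_rows: Moves the arm, as the interface text tells. Its arguments: {"type":"object","properties":{"deltas":{"type":"array"}},"required":["deltas"]}

```bash
mkdir -p pics; cat > h.py <<'E'
import numpy as np, cv2
from scipy.spatial.transform import Rotation as R
from plant import arm
def snap(n,f=None):
    d=arm.get_image(n)
    if f: cv2.imwrite('pics/'+f,d['frame'][:,:,::-1])
    return d
def rot(a):
    a=np.array(a,float)
    if a.shape==(3,3): return a
    if a.shape==(4,): return R.from_quat(a).as_matrix()
    return R.from_euler('xyz',a).as_matrix()
def cam(d,s=None):
    if 'eye' in d: return np.array(d['eye'],float), rot(d['attitude'])
    T=np.array(d['hand_eye']); Rw=rot(s['eef_rot']); return Rw@T[:3,3]+np.array(s['tcp_pos']), Rw@T[:3,:3]
def rays(d,uv,s=None):
    e,A=cam(d,s); uv=np.atleast_2d(uv).astype(float)
    v=np.c_[(uv[:,0]-d['cx'])/d['fx'],(uv[:,1]-d['cy'])/d['fy'],np.ones(len(uv))]
    return e,v@A.T
def onplane(d,uv,z,s=None):
    e,v=rays(d,uv,s); return e+v*((z-e[2])/v[:,2])[:,None]
def depthpts(d,uv,s=None):
    uv=np.atleast_2d(uv).astype(int); e,v=rays(d,uv,s); return e+v*d['range_z'][uv[:,1],uv[:,0]][:,None]
E
python3 - <<'E'
from h import *
s=arm.read_state(); print(s, arm.tcp_to_tips)
for n in ('top','side'):
    d=snap(n,n+'0.png'); print(n,d['fx'],d['fy'],d['cx'],d['cy'],d['eye'],d['attitude'])
E
```

```text
{'time': 0.0, 'joint_positions': array([-1.42959172e+00,  1.24503353e-01,  1.65167945e+00,  1.00913626e-05,
        1.36746385e+00, -8.26196045e-02]), 'dq': array([ 0.00151035, -0.00058015, -0.00038767,  0.00295089, -0.00074258,
       -0.00083774]), 'tau': array([ 1.19191318e-03, -4.23609567e+01, -3.65451014e+01, -2.35378848e-04,
        6.97159427e-03, -3.12318150e-05]), 'tcp_pos': array([ 0.14415773, -0.63324653,  0.25505086]), 'eef_rot': array([-3.13954648e+00, -1.79352805e-04,  2.23821980e-01]), 'force': array([-0.00616716,  0.16305729, -0.60513717]), 'ft_torque': array([-9.76372806e-03, -4.85719512e-05,  2.28408354e-02]), 'gripper_force': 0.0, 'gripper_width': 0.9982903694988143} 0.025
top 447.0801030720748 447.0801030720748 257.68521691249106 196.36156659385756 [ 0.40660291 -0.01490524  1.34629314] [-3.07860351 -0.00876822 -1.54558516]
side 442.5502760127843 442.5502760127843 257.9017562644497 190.47962582235698 [0.43817058 0.93752511 0.99891237] [-2.31432197 -0.01389553 -3.09211749]
```

View pics/top0.png

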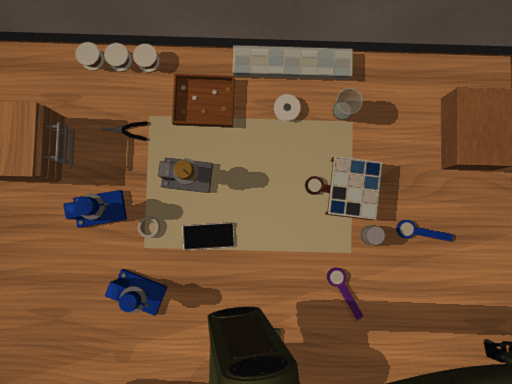

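View pics/side0.png

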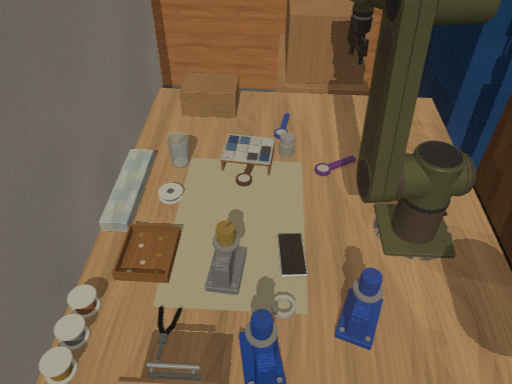

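The top view shows these candidates:
- **Mirrors:** dark wood at (316,185), half under the stand at (355,188), plus blue at (406,229) and purple at (337,277). The dark-wood one fits.
- **Presses:** grey at (187,174), plus blue at (95,208) and (135,292). The grey one fits, and its mouth faces image-right.

Next I'll confirm both in a crop and measure.

```bash
python3 - <<'E'
from h import *
d=snap('top'); f=d['frame']
c=f[140:230,140:400]; cv2.imwrite('pics/crop1.png',cv2.resize(c[:,:,::-1],None,fx=3,fy=3,interpolation=cv2.INTER_CUBIC))
# height map of whole thing
vv,uu=np.mgrid[0:384,0:512]; P=depthpts(d,np.c_[uu.ravel(),vv.ravel()]).reshape(384,512,3)
print('table z',np.median(P[200:240,240:300,2]))
hsv=cv2.cvtColor(f,cv2.COLOR_RGB2HSV).astype(int)
# mirror: inlay white & rim dark
reg=np.zeros((384,512),bool); reg[165:206,300:328]=1
white=reg&(hsv[...,1]<80)&(hsv[...,2]>130); dark=reg&(hsv[...,2]<110)
for n,m in (('inlay',white),('dark',dark)):
    v,u=np.nonzero(m); print(n,len(u),u.min(),u.max(),v.min(),v.max(),onplane(d,[u.mean(),v.mean()],.014))
v,u=np.nonzero(dark|white)
cs,_=cv2.findContours((dark|white).astype(np.uint8),0,2); cc=max(cs,key=cv2.contourArea); print('circle',cv2.minEnclosingCircle(cc))
# stand
reg[:]=0; reg[145:230,315:395]=1
m=reg&(P[...,2]>.05)&(P[...,2]<.075); cs,_=cv2.findContours(m.astype(np.uint8),0,1); cc=max(cs,key=cv2.contourArea)
b=cv2.boxPoints(cv2.minAreaRect(cc)); print('stand',onplane(d,b,.06))
# press
reg[:]=0; reg[145:205,150:225]=1
for n,lo,hi in (('bed',.013,.028),('arm',.1,.114),('sleeve',.114,.124),('knob',.16,.18)):
    m=reg&(P[...,2]>lo)&(P[...,2]<hi); cs,_=cv2.findContours(m.astype(np.uint8),0,1)
    cc=max(cs,key=cv2.contourArea); b=cv2.boxPoints(cv2.minAreaRect(cc)); z=np.median(P[m][:,2])
    print(n,m.sum(),z,'\n',onplane(d,b,z),onplane(d,b.mean(0),z))
E
```

```text
table z 0.00036823731906299173
inlay 127 308 320 179 191 [[ 0.52999303 -0.19241885  0.014     ]]
dark 236 305 327 176 194 [[ 0.5277864  -0.20162272  0.014     ]]
circle ((316.27777099609375, 186.38888549804688), 12.101786613464355)
stand [[ 0.44412322 -0.22469899  0.06      ]
 [ 0.61150278 -0.24217604  0.06      ]
 [ 0.59822742 -0.38333652  0.06      ]
 [ 0.43093517 -0.36469416  0.06      ]]
bed 726 0.019851239842710755 
 [[0.51083488 0.26544923 0.01985124]
 [0.60040566 0.25904869 0.01985124]
 [0.58807101 0.11428507 0.01985124]
 [0.49853573 0.12130572 0.01985124]] [[0.54936651 0.19003633 0.01985124]]
arm 260 0.1101715242929946 
 [[0.53346137 0.25648073 0.11017152]
 [0.57722268 0.2527803  0.11017152]
 [0.57232765 0.20339316 0.11017152]
 [0.52857577 0.20720463 0.11017152]] [[0.55287232 0.22996726 0.11017152]]
sleeve 217 0.1177715245493558 
 [[0.58172758 0.21283858 0.11777152]
 [0.5835563  0.1438562  0.11777152]
 [0.51421581 0.14152514 0.11777152]
 [0.51242761 0.21026535 0.11777152]] [[0.54792035 0.17712763 0.11777152]]
knob 266 0.16880627353240885 
 [[0.52944584 0.20558828 0.16880627]
 [0.57606634 0.19581004 0.16880627]
 [0.56568149 0.14936202 0.16880627]
 [0.51910009 0.15925577 0.16880627]] [[0.54754305 0.17750713 0.16880627]]
```

View pics/crop1.png

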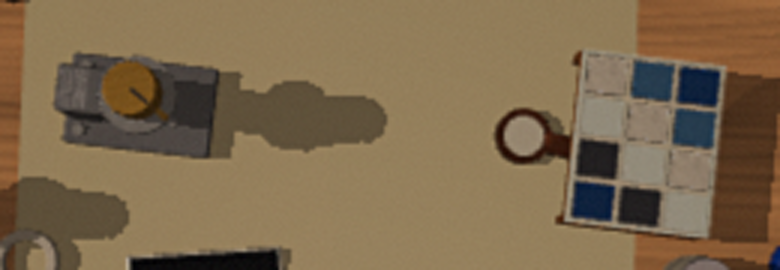

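The crop shows the dark-wood mirror with its white inlay at crop (523,135) and its neck going into the stand at (560,145). The grey press has its brass knob at crop (132,88) and its mouth to the right. The sizes check out: bed 90 mm wide, axis 60 mm from the mouth, stand 168 x 141 mm. I'll turn the tool first.

Call:
play_rows:
  deltas:
    - [[0, 0, 0, 0, 0, -0.0198, 1], [0, 0, 0, 0, 0, -0.0198, 1], [0, 0, 0, 0, 0, -0.0198, 1], [0, 0, 0, 0, 0, -0.0198, 1], [0, 0, 0, 0, 0, -0.0198, 1], [0, 0, 0, 0, 0, -0.0198, 1], [0, 0, 0, 0, 0, -0.0198, 1], [0, 0, 0, 0, 0, -0.0198, 1], [0, 0, 0, 0, 0, -0.0198, 1], [0, 0, 0, 0, 0, -0.0198, 1]]

```text
time: 0.98
tcp_pos: [0.1442, -0.6336, 0.2558]
eef_rot: [-3.141, -0.001, 1.474]
force: [-0.1, 0.2, -0.4]
gripper_width: 0.997
gripper_force: 0.0
```

```bash
cat >> h.py <<'E'
def go(p,yaw=None):
    s=arm.read_state(); A=rot(s['eef_rot']); d=A.T@(np.array(p)-s['tcp_pos'])
    print('t',round(s['time'],2),'pos',np.round(s['tcp_pos'],4),'rpy',np.round(s['eef_rot'],4),'F',np.round(s['force'],1),'Tz',np.round(s['ft_torque'],3),'w',round(s['gripper_width'],3))
    print('shift mm',np.round(d*1e3,1),'frac',np.round(d/.8,4))
    if yaw is not None:
        Rt=R.from_euler('xyz',[np.pi,0,yaw]); r=(R.from_matrix(A).inv()*Rt).as_rotvec(); print('turn frac',np.round(r/2/np.pi,4))
E
python3 -c "
from h import *
go([.535,-.19,.2],1.486)"
```

```text
t 0.98 pos [ 0.1442 -0.6336  0.2558] rpy [-3.1414e+00 -9.0000e-04  1.4740e+00] F [-0.1  0.2 -0.4] Tz [ 0.029 -0.001  0.031] w 0.997
shift mm [479.2 346.1  56.1] frac [0.599  0.4327 0.0702]
turn frac [-0.     -0.0001 -0.0019]
```

Call:
play_rows:
  deltas:
    - [[0.03, 0.0216, 0.001, 0, 0, 0, 0.75], [0.03, 0.0216, 0.001, 0, 0, 0, 0.75], [0.03, 0.0216, 0.001, 0, 0, 0, 0.75], [0.03, 0.0216, 0.001, 0, 0, 0, 0.75], [0.03, 0.0216, 0.001, 0, 0, 0, 0.75], [0.03, 0.0216, 0.001, 0, 0, 0, 0.75], [0.03, 0.0216, 0.001, 0, 0, 0, 0.75], [0.03, 0.0216, 0.001, 0, 0, 0, 0.75], [0.03, 0.0216, 0.001, 0, 0, 0, 0.75], [0.03, 0.0216, 0.001, 0, 0, 0, 0.75]]

```text
time: 1.82
tcp_pos: [0.3414, -0.4114, 0.248]
eef_rot: [-3.141, -0.0, 1.468]
force: [0.6, -0.6, 0.1]
gripper_width: 0.755
gripper_force: 0.0
```

Call:
play_rows:
  deltas:
    - [[0.03, 0.0216, 0.001, 0, 0, 0, 0.75], [0.03, 0.0216, 0.001, 0, 0, 0, 0.75], [0.03, 0.0216, 0.001, 0, 0, 0, 0.75], [0.03, 0.0216, 0.001, 0, 0, 0, 0.75], [0.03, 0.0216, 0.001, 0, 0, 0, 0.75], [0.03, 0.0216, 0.001, 0, 0, 0, 0.75], [0.03, 0.0216, 0.001, 0, 0, 0, 0.75], [0.03, 0.0216, 0.001, 0, 0, 0, 0.75], [0.03, 0.0216, 0.001, 0, 0, 0, 0.75], [0, 0, 0, 0, 0, 0, 0.75]]

```text
time: 2.65
tcp_pos: [0.5197, -0.2105, 0.2406]
eef_rot: [3.141, -0.002, 1.472]
force: [0.1, -0.2, -0.1]
gripper_width: 0.75
gripper_force: 0.0
```

```bash
python3 - <<'E'
from h import *
s=arm.read_state(); d=snap('wrist','w1.png'); go([.53,-.1924,.1],1.486); print(cam(d,s)[0], d['fx'],d['hand_eye'])
E
```

```text
t 2.7 pos [ 0.5185 -0.2121  0.2406] rpy [-3.1407e+00 -5.0000e-04  1.4717e+00] F [-0.9  0.4 -0.5] Tz [-0.027  0.054  0.008] w 0.749
shift mm [ 20.7   9.6 140.6] frac [0.0259 0.012  0.1757]
turn frac [-0.0001 -0.0001 -0.0023]
[ 0.52786102 -0.1301368   0.35856096] 284.34988229961226 [[-6.28018565e-04 -9.49662718e-01 -3.13273567e-01  8.10257226e-02]
 [ 9.99999718e-01 -4.67670487e-04 -5.86992272e-04  2.18040411e-04]
 [ 4.10935875e-04 -3.13273848e-01  9.49662744e-01 -1.17814345e-01]
 [ 0.00000000e+00  0.00000000e+00  0.00000000e+00  1.00000000e+00]]
```

View pics/w1.png

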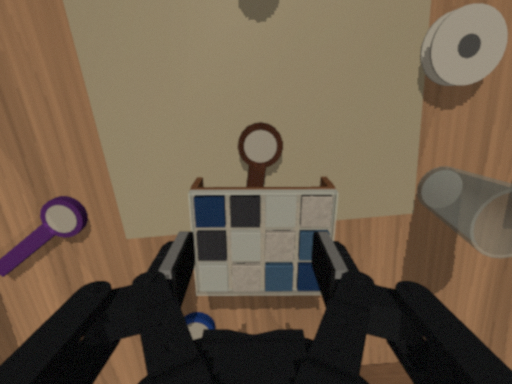

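The wrist view shows the mirror's head at (261,146), with its handle running to (257,186) under the stand. I'll measure the head centre and handle axis from this view.

```bash
cat >> h.py <<'E'
def mirror(d,s,box,z=.014):
    u0,u1,v0,v1=box; f=d['frame'].astype(int); m=np.zeros(f.shape[:2],bool); m[v0:v1,u0:u1]=1
    hsv=cv2.cvtColor(d['frame'],cv2.COLOR_RGB2HSV).astype(int)
    wood=m&(hsv[...,2]<105)&(hsv[...,1]>90)
    cs,_=cv2.findContours(wood.astype(np.uint8),0,1); c=max(cs,key=cv2.contourArea)
    fill=cv2.drawContours(np.zeros(m.shape,np.uint8),[c],-1,1,-1)>0
    inl=fill&m&(hsv[...,1]<70)&(hsv[...,2]>120); v,u=np.nonzero(inl); P=onplane(d,np.c_[u,v],z,s); cen=P.mean(0)
    v,u=np.nonzero(fill); Q=onplane(d,np.c_[u,v],z,s)
    r=np.linalg.norm((Q-cen)[:,:2],axis=1); H=Q[(r>.031)]; 
    dr=cen[:2]-H.mean(0)[:2]; L=np.linalg.norm(dr); dr/=L
    w=(H-cen)[:,:2]@np.array([dr[1],-dr[0]])
    print('inlay n',inl.sum(),'inlay diam',2*np.sqrt(((P-cen)[:,:2]**2).sum(1).mean()*2),'head',np.round(cen,4),'axis',np.round(dr,4),'yaw',np.arctan2(dr[1],dr[0]),'handle n',len(H),'far',r.max(),'wspread',np.ptp(w))
    return cen,dr
E
python3 - <<'E'
from h import *
s=arm.read_state(); d=snap('wrist')
mirror(d,s,(225,300,110,185)); mirror(d,s,(225,300,110,187))
E
```

```text
inlay n 792 inlay diam 0.03882137018952142 head [ 0.5301 -0.1943  0.014 ] axis [0.2325 0.9726] yaw 1.3361889570460312 handle n 287 far 0.05394528329271472 wspread 0.02203019931907662
inlay n 792 inlay diam 0.03882137018952142 head [ 0.5301 -0.1943  0.014 ] axis [0.262  0.9651] yaw 1.305739179996027 handle n 349 far 0.07044872280287885 wspread 0.052939896257778785
```

Call:
play_rows:
  deltas:
    - [[0, 0, 0, 0, 0, 0.0108, 0.78], [0, 0, 0, 0, 0, 0.0108, 0.78], [0.0125, 0.0045, 0.0407, 0, 0, 0, 0.78], [0.0125, 0.0045, 0.0407, 0, 0, 0, 0.78], [0, 0, 0.0407, 0, 0, 0, 0.78], [0, 0, 0.0407, 0, 0, 0, 0.78], [0, 0, 0.0407, 0, 0, 0, 0.78], [0, 0, 0.0407, 0, 0, 0, 0.78], [0, 0, 0, 0, 0, 0, 0.78], [0, 0, 0, 0, 0, 0, 0.78]]

```text
time: 3.58
tcp_pos: [0.5272, -0.1964, 0.044]
eef_rot: [-3.137, -0.001, 1.331]
force: [0.2, 0.5, 1.4]
gripper_width: 0.781
gripper_force: 0.0
```

```bash
python3 - <<'E'
from h import *
s=arm.read_state(); go([.5301,-.1943,.03],1.336)
E
```

```text
t 3.58 pos [ 0.5272 -0.1964  0.044 ] rpy [-3.1366e+00 -9.0000e-04  1.3307e+00] F [0.2 0.5 1.4] Tz [-0.015 -0.055  0.011] w 0.781
shift mm [ 2.7  2.3 14. ] frac [0.0034 0.0029 0.0175]
turn frac [-0.0008 -0.0001 -0.0008]
```

Call:
play_rows:
  deltas:
    - [[0.0034, 0.0029, 0.007, 0, 0, 0, 0.78], [0, 0, 0.006, 0, 0, 0, 0.78], [0, 0, 0.0055, 0, 0, 0, 0.78], [0, 0, 0.0025, 0, 0, 0, 0.78], [0, 0, 0.0025, 0, 0, 0, 0.78], [0, 0, 0, 0, 0, 0, 0.78]]

```text
time: 4.08
tcp_pos: [0.5323, -0.194, 0.027]
eef_rot: [3.142, 0.0, 1.332]
force: [-0.5, 0.0, 0.2]
gripper_width: 0.783
gripper_force: 0.0
```

```bash
python3 - <<'E'
from h import *
s=arm.read_state(); go([.5301,-.1943,.03],1.336); print(arm.tcp_to_tips)
E
```

```text
t 4.08 pos [ 0.5323 -0.194   0.027 ] rpy [3.1416 0.     1.3323] F [-0.5  0.   0.2] Tz [0.031 0.026 0.005] w 0.783
shift mm [-0.8 -2.1 -3. ] frac [-0.001  -0.0026 -0.0037]
turn frac [ 0.      0.     -0.0006]
0.025
```

Call:
play_rows:
  deltas:
    - [[0, -0.0013, 0.0025, 0, 0, 0, 0.78], [0, -0.0013, 0.0015, 0, 0, 0, 0.78], [0, 0, 0, 0, 0, 0, 0.7], [0, 0, 0, 0, 0, 0, 0.6], [0, 0, 0, 0, 0, 0, 0.5], [0, 0, 0, 0, 0, 0, 0.5], [0, 0, 0, 0, 0, 0, 0.5]]

```text
time: 4.67
tcp_pos: [0.5305, -0.1937, 0.0242]
eef_rot: [3.141, 0.0, 1.332]
force: [0.4, 0.9, 2.5]
gripper_width: 0.626
gripper_force: 63.5
```

```bash
python3 - <<'E'
from h import *
s=arm.read_state(); go([.5301,-.1943,.03],1.336); print(s['gripper_force'])
E
```

```text
t 4.67 pos [ 0.5305 -0.1937  0.0242] rpy [3.1411 0.     1.3321] F [0.4 0.9 2.5] Tz [ 0.129  0.197 -0.009] w 0.626
shift mm [-0.7 -0.3 -5.8] frac [-0.0009 -0.0003 -0.0072]
turn frac [ 0.0001  0.     -0.0006]
63.497371673583984
```

Call:
play_rows:
  deltas:
    - [[0.006, 0, -0.0012, 0, 0, 0, 0.5], [0.012, 0, 0, 0, 0, 0, 0.5], [0.02, 0, 0, 0, 0, 0, 0.5], [0.026, 0, 0, 0, 0, 0, 0.5], [0.03, 0, 0, 0, 0, 0, 0.5], [0.03, 0, 0, 0, 0, 0, 0.5], [0.03, 0, 0, 0, 0, 0, 0.5], [0.026, 0, 0, 0, 0, 0, 0.5], [0.018, 0, 0, 0, 0, 0, 0.5], [0.008, 0, 0, 0, 0, 0, 0.5]]

```text
time: 5.5
tcp_pos: [0.5691, -0.031, 0.0243]
eef_rot: [-3.141, -0.0, 1.335]
force: [0.2, -0.6, -1.5]
gripper_width: 0.627
gripper_force: 63.2
```

Call:
play_rows:
  deltas:
    - [[0, 0, 0.001, 0, 0, 0, 0.5], [0, 0, 0, 0, 0, 0, 0.78], [0, 0, 0, 0, 0, 0, 0.78], [0, 0, 0, 0, 0, 0, 0.78], [0, 0, -0.02, 0, 0, 0, 0.78], [0, 0, -0.05, 0, 0, 0, 0.78], [0, 0, -0.05, 0, 0, 0, 0.6], [0, 0, -0.05, 0, 0, 0, 0.6], [0, 0, 0, 0, 0, 0, 0.6], [0, 0, 0, 0, 0, 0, 0.6]]

```text
time: 6.33
tcp_pos: [0.5713, -0.0347, 0.1639]
eef_rot: [3.134, -0.0, 1.331]
force: [0.0, -0.5, -0.5]
gripper_width: 0.599
gripper_force: 0.0
```

```bash
python3 - <<'E'
from h import *
s=arm.read_state(); go([.5301,-.1943,.03],1.336); d=snap('wrist','w2.png')
E
```

```text
t 6.33 pos [ 0.5713 -0.0347  0.1639] rpy [ 3.1340e+00 -4.0000e-04  1.3308e+00] F [ 0.  -0.5 -0.5] Tz [ 0.017  0.012 -0.009] w 0.599
shift mm [-164.8   -3.1  133.8] frac [-0.2061 -0.0039  0.1673]
turn frac [ 0.0012 -0.0001 -0.0008]
```

View pics/w2.png

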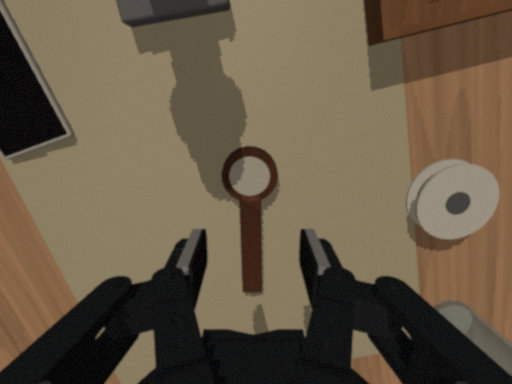

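The mirror is fully drawn out: its head is at (250,174), its handle runs down to (252,292), and it lies between the fingers. Next I'll measure its pose.

```bash
python3 - <<'E'
from h import *
s=arm.read_state(); d=snap('wrist'); c,a=mirror(d,s,(212,285,140,298))
p=c[:2]-.108*a; print('handle108',p,'end',c[:2]-.138*a); go([*p,.05],np.arctan2(a[1],a[0]))
d=snap('top'); c,a=mirror(d,None,(235,360,150,220))
E
```

```text
inlay n 941 inlay diam 0.03627894823844619 head [ 0.5723 -0.0346  0.014 ] axis [0.2641 0.9645] yaw 1.303572404833653 handle n 1787 far 0.13681508815183094 wspread 0.04400147950554402
handle108 [ 0.54373437 -0.13880862] end [ 0.53581273 -0.16774385]
t 6.43 pos [ 0.5686 -0.034   0.1592] rpy [-3.1405e+00  3.0000e-04  1.3312e+00] F [-1.4  0.1 -0.6] Tz [-0.025 -0.021 -0.023] w 0.599
shift mm [-107.6    0.8  109.2] frac [-0.1345  0.001   0.1365]
turn frac [-0.0002  0.      0.0044]h.py:36: RuntimeWarning: Mean of empty slice.
  inl=fill&m&(hsv[...,1]<70)&(hsv[...,2]>120); v,u=np.nonzero(inl); P=onplane(d,np.c_[u,v],z,s); cen=P.mean(0)
  ret = um.true_divide(
h.py:39: RuntimeWarning: Mean of empty slice.
  dr=cen[:2]-H.mean(0)[:2]; L=np.linalg.norm(dr); dr/=L
h.py:41: RuntimeWarning: Mean of empty slice.
  print('inlay n',inl.sum(),'inlay diam',2*np.sqrt(((P-cen)[:,:2]**2).sum(1).mean()*2),'head',np.round(cen,4),'axis',np.round(dr,4),'yaw',np.arctan2(dr[1],dr[0]),'handle n',len(H),'far',r.max(),'wspread',np.ptp(w))
  ret = ret.dtype.type(ret / rcount)
Traceback (most recent call last):
  File "h.py", line 41, in mirror
    print('inlay n',inl.sum(),'inlay diam',2*np.sqrt(((P-cen)[:,:2]**2).sum(1).mean()*2),'head',np.round(cen,4),'axis',np.round(dr,4),'yaw',np.arctan2(dr[1],dr[0]),'handle n',len(H),'far',r.max(),'wspread',np.ptp(w))
                                                                                                                                                                                                              ~~~~~~^^^
ValueError: zero-size array to reduction operation maximum which has no identity
```

```bash
sed -i 's/H=Q\[(r>.031)\]; /H=Q[(r>.031)]; H=H[np.linalg.norm((H-cen)[:,:2],axis=1)>.045] if r.max()>.1 else H/' h.py; python3 - <<'E'
from h import *
for i in range(2):
    s=arm.read_state(); d=snap('wrist'); c,a=mirror(d,s,(212,285,140,298))
    p=c[:2]-.108*a; print('handle108',p); go([*p,.05],np.arctan2(a[1],a[0]))
E
```

```text
inlay n 958 inlay diam 0.03619174348762648 head [ 0.5723 -0.0347  0.014 ] axis [0.26   0.9656] yaw 1.3078012292041667 handle n 1496 far 0.13678012522142785 wspread 0.023566848904652587
handle108 [ 0.54424538 -0.13898114]
t 6.53 pos [ 0.5678 -0.0337  0.1576] rpy [-3.1377e+00  4.0000e-04  1.3315e+00] F [-0.6  0.   0. ] Tz [ 0.039 -0.021 -0.025] w 0.602
shift mm [-107.8    2.5  107.6] frac [-0.1348  0.0031  0.1345]
turn frac [-0.0006  0.0001  0.0038]
inlay n 969 inlay diam 0.0363802347484345 head [ 0.5722 -0.0348  0.014 ] axis [0.2564 0.9666] yaw 1.311539856926301 handle n 1526 far 0.13648274069137925 wspread 0.024303896883069682
handle108 [ 0.5445075  -0.13914169]
t 6.58 pos [ 0.5678 -0.0336  0.1575] rpy [-3.1374e+00  4.0000e-04  1.3316e+00] F [-0.3  0.3  1.2] Tz [0.008 0.037 0.02 ] w 0.6
shift mm [-108.     2.8  107.5] frac [-0.135   0.0035  0.1344]
turn frac [-0.0007  0.0001  0.0032]
```

Call:
play_rows:
  deltas:
    - [[0, 0, 0, 0, 0, 0.0034, 0.5], [-0.034, 0.0009, 0, 0, 0, 0, 0.5], [-0.034, 0.0009, 0, 0, 0, 0, 0.5], [-0.034, 0.0009, 0, 0, 0, 0, 0.5], [-0.033, 0.0008, 0, 0, 0, 0, 0.5], [0, 0, 0.04, 0, 0, 0, 0.5], [0, 0, 0.04, 0, 0, 0, 0.5], [0, 0, 0.04, 0, 0, 0, 0.5], [0, 0, 0, 0, 0, 0, 0.5], [0, 0, 0, 0, 0, 0, 0.5]]

```text
time: 7.42
tcp_pos: [0.5421, -0.1379, 0.0613]
eef_rot: [-3.135, -0.001, 1.31]
force: [0.1, 0.4, 1.3]
gripper_width: 0.497
gripper_force: 0.0
```

```bash
python3 - <<'E'
from h import *
go([.5443,-.139,.028],1.31)
E
```

```text
t 7.42 pos [ 0.5421 -0.1379  0.0613] rpy [-3.1353e+00 -5.0000e-04  1.3102e+00] F [0.1 0.4 1.3] Tz [-0.018 -0.008 -0.026] w 0.497
shift mm [-0.5  2.6 33.3] frac [-0.0007  0.0033  0.0416]
turn frac [-0.001  -0.0001  0.    ]
```

Call:
play_rows:
  deltas:
    - [[0, 0.002, 0.02, 0, 0, 0, 0.5], [0, 0, 0.015, 0, 0, 0, 0.5], [0, 0, 0.006, 0, 0, 0, 0.5], [0, 0, 0, 0, 0, 0, 0.5], [0, 0, 0, 0, 0, 0, 0.3], [0, 0, 0, 0, 0, 0, 0.15], [0, 0, 0, 0, 0, 0, 0.1], [0, 0, 0, 0, 0, 0, 0.1], [0, 0, 0, 0, 0, 0, 0.1]]

```text
time: 8.17
tcp_pos: [0.5466, -0.1392, 0.0325]
eef_rot: [3.14, 0.0, 1.311]
force: [-1.0, 0.1, 6.1]
gripper_width: 0.235
gripper_force: 58.9
```

```bash
python3 - <<'E'
from h import *
go([.5443,-.139,.06],1.31)
print(arm.read_state()['gripper_force'])
E
```

```text
t 8.17 pos [ 0.5466 -0.1392  0.0325] rpy [3.1396e+00 1.0000e-04 1.3108e+00] F [-1.   0.1  6.1] Tz [0.131 0.173 0.03 ] w 0.235
shift mm [ -0.4  -2.2 -27.5] frac [-0.0004 -0.0028 -0.0344]
turn frac [0.0003 0.     0.0001]
58.87371003627777
```

Call:
play_rows:
  deltas:
    - [[0, 0, -0.012, 0, 0, 0, 0.1], [0, 0, -0.025, 0, 0, 0, 0.1], [0, 0, -0.025, 0, 0, 0, 0.1], [0, 0, 0, 0, 0, -0.014, 0.1], [0, 0, 0, 0, 0, -0.014, 0.1], [0.024, -0.0108, 0, 0, 0, 0, 0.1], [0.025, -0.0108, 0, 0, 0, 0, 0.1], [0.024, -0.0108, 0, 0, 0, 0, 0.1], [0, 0, 0, 0, 0, 0, 0.1], [0, 0, 0, 0, 0, 0, 0.1]]

```text
time: 9.0
tcp_pos: [0.5241, -0.0779, 0.0805]
eef_rot: [-3.141, 0.0, 1.488]
force: [-0.1, -0.4, -1.9]
gripper_width: 0.235
gripper_force: 58.5
```

```bash
python3 - <<'E'
from h import *
s=arm.read_state(); go([.5257,-.0787,.08],1.486); d=snap('wrist','w3.png')
f=d['frame']; hsv=cv2.cvtColor(f,cv2.COLOR_RGB2HSV).astype(int)
m=(hsv[...,1]<70)&(hsv[...,2]>120); n,l,st,ce=cv2.connectedComponentsWithStats(m.astype(np.uint8))
for i in range(1,n):
    if st[i,4]>150: 
        v,u=np.nonzero(l==i); P=depthpts(d,np.c_[u,v],s); print(ce[i],st[i],np.round(np.median(P,0),4))
E
```

```text
t 9.0 pos [ 0.5241 -0.0779  0.0805] rpy [-3.1410e+00  2.0000e-04  1.4884e+00] F [-0.1 -0.4 -1.9] Tz [-0.104  0.025  0.005] w 0.235
shift mm [-0.7  1.7  0.5] frac [-0.0009  0.0021  0.0007]
turn frac [-0.0001  0.      0.0004]
[33.76589595 25.46531792] [  0   0  52  43 346] [0.4099 0.0471 0.0078]
[230.23141294  39.8464757 ] [ 199    0   82   73 3107] [0.5218 0.0232 0.0613]
```

View pics/w3.png

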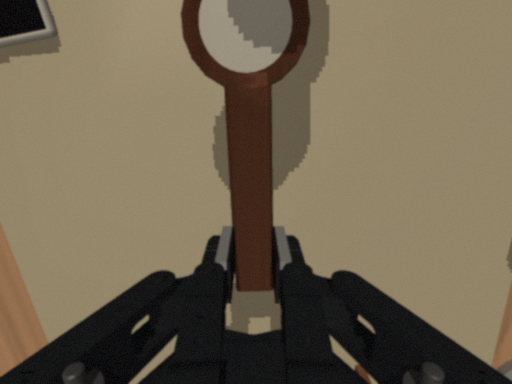

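The mirror is held by its handle, and its head is at the top of the image around (246,20). I'll measure its yaw, tilt and head centre.

```bash
cat > held.py <<'E'
from h import *
s=arm.read_state(); d=snap('wrist'); f=d['frame']; hsv=cv2.cvtColor(f,cv2.COLOR_RGB2HSV).astype(int)
vv,uu=np.mgrid[0:384,0:512]; P=depthpts(d,np.c_[uu.ravel(),vv.ravel()],s).reshape(384,512,3)
zt=s['tcp_pos'][2]
A=rot(s['eef_rot']); p=s['tcp_pos']; Q=(P-p)@A   # tool coords
m=(abs(P[...,2]-(zt-.0185))<.009)&(hsv[...,2]<130)&(hsv[...,1]>90)&(abs(uu-252)<90)&(vv<295)
c=m&(Q[...,0]<.075)&(Q[...,0]>.015)&(abs(Q[...,1])<.02)
x,y,z=Q[c].T
xs=np.linspace(.018,.072,19); mid=[(y[(x>a)&(x<a+.003)].min()+y[(x>a)&(x<a+.003)].max())/2 for a in xs]
k=np.polyfit(xs+.0015,mid,1); kz=np.polyfit(x,P[c][:,2],1)
print('handle line y=',k,'z slope',kz,'n',c.sum(),'width',np.ptp(y))
# head: wood+inlay outer edge, near
h=(abs(P[...,2]-(zt-.0185))<.009)&(Q[...,0]>.085)&(abs(Q[...,1])<.04)&(abs(uu-252)<110)
cs,_=cv2.findContours(h.astype(np.uint8),0,1); cc=max(cs,key=cv2.contourArea)[:,0]; cc=cc[cc[:,1]>1]
E=onplane(d,cc,kz[1]+kz[0]*.1,s); E=(E-p)@A
B=np.c_[2*E[:,:2],np.ones(len(E))]; E2=E[E[:,0]>.088]; B=np.c_[2*E2[:,:2],np.ones(len(E2))]
q=np.linalg.lstsq(B,(E2[:,:2]**2).sum(1),rcond=None)[0]; print('head tool',q[:2],'r',np.sqrt(q[2]+q[0]**2+q[1]**2))
print('head world',p+A@[q[0],q[1],0],'top z at head',np.polyval(kz,q[0]),'yaw',R.from_matrix(A).as_euler('xyz')[2]-np.arctan(k[0]))
E
python3 held.py; python3 held.py
```

```text
handle line y= [-3.15771834e-02  9.19080479e-05] z slope [-0.01275184  0.06241756] n 5077 width 0.023318361834846577
head tool [ 0.1083534  -0.00330917] r 0.027319143675902918
head world [0.5303345  0.02972081 0.0807324 ] top z at head 0.06103585679574081 yaw 1.519095326353317
handle line y= [-2.86755251e-02 -5.38164675e-05] z slope [-0.0141958   0.06265176] n 5081 width 0.023372781613549637
head tool [ 0.10837615 -0.00330635] r 0.027336674299735172
head world [0.53071479 0.0293323  0.08088616] top z at head 0.06111326955631879 yaw 1.5154357208971856
```

Call:
play_rows:
  deltas:
    - [[0, 0, 0, 0, 0, 0.005, 0.1], [0, -0.003, 0.014, 0, 0, 0, 0.1], [0, 0, 0.0142, 0, 0, 0, 0.1], [0.01, 0, 0, 0, 0, 0, 0.1], [0.025, 0, 0, 0, 0, 0, 0.1], [0.025, 0, 0, 0, 0, 0, 0.1], [0.02, 0, 0, 0, 0, 0, 0.1], [0.01, 0, 0, 0, 0, 0, 0.1], [0, 0, 0, 0, 0, 0, 0.1], [0, 0, 0, 0, 0, 0, 0.1]]

```text
time: 9.98
tcp_pos: [0.5305, -0.0066, 0.0577]
eef_rot: [-3.141, 0.0, 1.457]
force: [-0.8, -0.2, -1.7]
gripper_width: 0.231
gripper_force: 58.5
```

```bash
python3 - <<'E'
from h import *
go([.5385,.0694,.058],1.457)
E
python3 held.py
```

```text
t 9.98 pos [ 0.5305 -0.0066  0.0577] rpy [-3.1408e+00  3.0000e-04  1.4566e+00] F [-0.8 -0.2 -1.7] Tz [-0.12   0.009  0.02 ] w 0.231
shift mm [76.4 -0.7 -0.3] frac [ 0.0955 -0.0008 -0.0004]
turn frac [-0.0001  0.0001 -0.0001]
handle line y= [-2.91766094e-02  2.99560002e-05] z slope [-0.01361446  0.03942368] n 5068 width 0.023282351338372663
head tool [ 0.10840309 -0.00332173] r 0.027330011064274455
head world [0.5395144  0.10146979 0.05770532] top z at head 0.03794782831706472 yaw 1.485741265235873
```

Call:
play_rows:
  deltas:
    - [[0.012, 0, 0, 0, 0, 0, 0.1], [0.02, 0, 0, 0, 0, 0, 0.1], [0.02, 0, 0, 0, 0, 0, 0.1], [0.02, 0, 0, 0, 0, 0, 0.1], [0.015, -0.0006, 0, 0, 0, 0, 0.1], [0.0085, 0, 0, 0, 0, 0, 0.1], [0, 0, 0, 0, 0, 0, 0.1], [0, 0, 0, 0, 0, 0, 0.1], [0, 0, 0, 0, 0, 0, 0.1]]

```text
time: 10.78
tcp_pos: [0.539, 0.0687, 0.0581]
eef_rot: [-3.141, 0.0, 1.455]
force: [0.2, 0.2, -1.1]
gripper_width: 0.23
gripper_force: 58.5
```

```bash
python3 - <<'E'
from h import *
go([.5385,.0694,.058],1.457)
E
```

```text
t 10.78 pos [0.539  0.0687 0.0581] rpy [-3.1414e+00  3.0000e-04  1.4550e+00] F [ 0.2  0.2 -1.1] Tz [-0.095  0.06  -0.014] w 0.23
shift mm [ 0.7 -0.5  0.1] frac [ 0.0009 -0.0007  0.0001]
turn frac [-0.      0.     -0.0003]
```

Call:
play_rows:
  deltas:
    - [[0.0008, 0, 0.0025, 0, 0, 0, 0.1], [0, 0, 0.002, 0, 0, 0, 0.1], [0, 0, 0.001, 0, 0, 0, 0.1], [0, 0, 0, 0, 0, 0, 0.1], [0, 0, 0, 0, 0, 0, 0.1]]

```text
time: 11.2
tcp_pos: [0.539, 0.0695, 0.0537]
eef_rot: [-3.141, 0.0, 1.455]
force: [-0.5, -0.4, -2.2]
gripper_width: 0.234
gripper_force: 58.5
```

```bash
python3 - <<'E'
from h import *
go([.5385,.0694,.0536],1.457)
E
```

```text
t 11.2 pos [0.539  0.0695 0.0537] rpy [-3.1413e+00  1.0000e-04  1.4550e+00] F [-0.5 -0.4 -2.2] Tz [-0.108 -0.004  0.06 ] w 0.234
shift mm [-0.2 -0.5  0.1] frac [-0.0003 -0.0006  0.0001]
turn frac [-0.      0.     -0.0003]
```

Call:
play_rows:
  deltas:
    - [[0, 0, 0.001, 0, 0, 0, 0.1], [0, 0, 0.001, 0, 0, 0, 0.1], [0, 0, 0, 0, 0, 0, 0.1], [0, 0, 0, 0, 0, 0, 0.1]]

```text
time: 11.53
tcp_pos: [0.5393, 0.0697, 0.0525]
eef_rot: [3.141, 0.0, 1.455]
force: [-1.6, -1.8, 1.7]
gripper_width: 0.229
gripper_force: 58.8
```

```bash
python3 - <<'E'
from h import *
go([.5385,.0694,.0536],1.457)
E
```

```text
t 11.53 pos [0.5393 0.0697 0.0525] rpy [3.1413e+00 2.0000e-04 1.4554e+00] F [-1.6 -1.8  1.7] Tz [-0.182  0.131  0.016] w 0.229
shift mm [-0.4 -0.8 -1.1] frac [-0.0004 -0.001  -0.0014]
turn frac [ 0.0001  0.     -0.0003]
```

Call:
play_rows:
  deltas:
    - [[0, 0, 0, 0, 0, 0, 0.2], [0, 0, 0, 0, 0, 0, 0.3], [0, 0, 0, 0, 0, 0, 0.5], [0, 0, 0, 0, 0, 0, 0.5], [0, 0, -0.01, 0, 0, 0, 0.5], [0, 0, -0.04, 0, 0, 0, 0.5], [-0.02, 0, -0.05, 0, 0, 0, 0.6], [-0.03, 0, -0.05, 0, 0, 0, 0.8], [-0.03, 0, -0.05, 0, 0, 0, 0.8], [0, 0, 0, 0, 0, 0, 0.8]]

```text
time: 12.37
tcp_pos: [0.5366, 0.0092, 0.2124]
eef_rot: [3.126, 0.001, 1.453]
force: [0.3, 0.2, 0.7]
gripper_width: 0.802
gripper_force: 0.0
```

```bash
python3 - <<'E'
from h import *
s=arm.read_state(); d=snap('wrist','w4.png'); go([.5475,.1775,.3],1.457)
E
```

```text
t 12.42 pos [0.5353 0.0103 0.2087] rpy [ 3.1303e+00 -3.0000e-04  1.4530e+00] F [ 0.7 -0.1  0.2] Tz [-0.074  0.039  0.034] w 0.8
shift mm [167.5  -6.5 -91.3] frac [ 0.2094 -0.0081 -0.1141]
turn frac [ 0.0018 -0.0001 -0.0006]
```

View pics/w4.png

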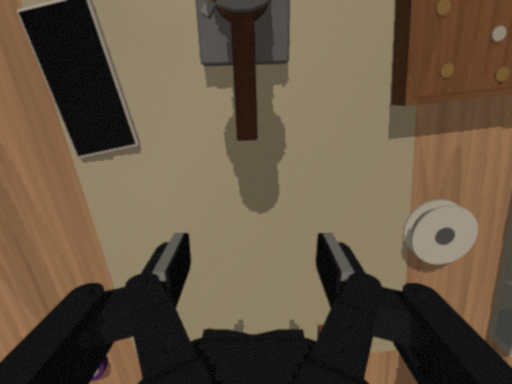

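The mirror lies in the press with its handle protruding to (246,138). I'll work out the head centre from the handle.

```bash
python3 - <<'E'
from h import *
for i in range(2):
    s=arm.read_state(); d=snap('wrist'); hsv=cv2.cvtColor(d['frame'],cv2.COLOR_RGB2HSV).astype(int)
    vv,uu=np.mgrid[0:384,0:512]; P=depthpts(d,np.c_[uu.ravel(),vv.ravel()],s).reshape(384,512,3)
    m=(abs(P[...,2]-.034)<.008)&(hsv[...,1]>90)&(hsv[...,2]<130)&(abs(uu-245)<25)&(vv>22)&(vv<150)
    v,u=np.nonzero(m); H=onplane(d,np.c_[u,v],.034,s)[:,:2]
    (cx,cy),(w,h),ang=cv2.minAreaRect(H.astype(np.float32)*1000)
    e=np.array([[H[v==k].mean(0)] for k in range(35,125)])[:,0]
    k=np.polyfit(e[:,1],e[:,0],1); ax=np.array([k[0],1])/np.hypot(k[0],1)
    end=(H@ax).min(); pe=np.array([np.polyval(k,0),0]); pe=pe+ax*(end-pe@ax)
    print('w,h mm',w,h,'yaw',np.arctan2(ax[1],ax[0]),'end',pe,'head',pe+.138*ax)
    kz=np.polyfit(P[m][:,1],P[m][:,2],1); print('z slope',kz[0],'z at head',np.polyval(kz,.1775))
E
```

```text
w,h mm 109.45433807373047 21.480690002441406 yaw 1.4853961982648665 end [0.53684735 0.04083418] head [0.54861824 0.17833126]
z slope 0.00026668409654262724 z at head 0.03425581868143087
w,h mm 109.2252197265625 21.477275848388672 yaw 1.4857510269000889 end [0.53691879 0.0410112 ] head [0.5486409  0.17851244]
z slope 0.00010944684426997604 z at head 0.03422474461303911
```

Call:
play_rows:
  deltas:
    - [[0, 0, -0.015, 0, 0, -0.0195, 0.8], [0, 0, -0.012, 0, 0, -0.0195, 0.8], [0, 0, 0, 0, 0, -0.0195, 0.8], [0, 0, 0, 0, 0, -0.0195, 0.8], [0, 0, 0, 0, 0, -0.0195, 0.8], [0, 0, 0, 0, 0, -0.0195, 0.8], [0.04, 0.033, 0, 0, 0, 0, 0.8], [0.04, 0.033, 0, 0, 0, 0, 0.8], [0.04, 0.033, 0, 0, 0, 0, 0.8], [0.04, 0.033, 0, 0, 0, 0, 0.8]]

```text
time: 13.35
tcp_pos: [0.5425, 0.1794, 0.2213]
eef_rot: [-3.138, -0.002, 2.19]
force: [0.8, -0.2, 0.8]
gripper_width: 0.8
gripper_force: 0.0
```

Call:
play_rows:
  deltas:
    - [[0, 0, 0, 0, 0, 0, 0.8], [0, 0, 0, 0, 0, 0, 0.8]]

```text
time: 13.52
tcp_pos: [0.5424, 0.1798, 0.2212]
eef_rot: [-3.137, -0.002, 2.195]
force: [0.0, -0.1, 0.9]
gripper_width: 0.799
gripper_force: 0.0
```

```bash
python3 - <<'E'
from h import *
s=arm.read_state(); go([.5475,.1775,.161]); print(s['joint_positions'])
d=snap('top'); P=None
f=d['frame'];vv,uu=np.mgrid[0:384,0:512]
EOF=0
E
```

```text
t 13.52 pos [0.5424 0.1798 0.2212] rpy [-3.1373e+00 -1.8000e-03  2.1953e+00] F [ 0.  -0.1  0.9] Tz [-0.019  0.011  0.008] w 0.799
shift mm [-4.9  3.  60.2] frac [-0.0061  0.0038  0.0753]
[ 2.26072095e-01 -2.14073241e-02  1.86112904e+00 -2.83920665e-05
  1.30655732e+00 -3.98433904e-01]
```

Call:
play_rows:
  deltas:
    - [[-0.006, 0.0038, 0, 0, 0, 0, 0.8], [0, 0, 0.02, 0, 0, 0, 0.8], [0, 0, 0.03, 0, 0, 0, 0.8], [0, 0, 0.02, 0, 0, 0, 0.8], [0, 0, 0.005, 0, 0, 0, 0.8], [0, 0, 0, 0, 0, 0, 0.8], [0, 0, 0, 0, 0, 0, 0.8]]

```text
time: 14.15
tcp_pos: [0.5497, 0.1743, 0.1643]
eef_rot: [3.141, 0.0, 2.189]
force: [-0.1, -0.7, -0.4]
gripper_width: 0.798
gripper_force: 0.0
```

```bash
python3 - <<'E'
from h import *
go([.5475,.1775,.161])
E
```

```text
t 14.15 pos [0.5497 0.1743 0.1643] rpy [3.1414e+00 2.0000e-04 2.1889e+00] F [-0.1 -0.7 -0.4] Tz [-0.026 -0.022  0.052] w 0.798
shift mm [3.9 0.  3.3] frac [0.0049 0.0001 0.0041]
```

Call:
play_rows:
  deltas:
    - [[0.005, 0, 0.002, 0, 0, 0, 0.8], [0, 0, 0, 0, 0, 0, 0.8], [0, 0, 0, 0, 0, 0, 0.65], [0, 0, 0, 0, 0, 0, 0.5], [0, 0, 0, 0, 0, 0, 0.4], [0, 0, 0, 0, 0, 0, 0.4], [0, 0, 0, 0, 0, 0, 0.4]]

```text
time: 14.73
tcp_pos: [0.5471, 0.1784, 0.1636]
eef_rot: [3.141, 0.0, 2.191]
force: [-3.2, -0.7, 5.4]
gripper_width: 0.548
gripper_force: 61.3
```

```bash
python3 - <<'E'
from h import *
go([.5475,.1775,.161]);print(arm.read_state()['gripper_force'])
E
```

```text
t 14.73 pos [0.5471 0.1784 0.1636] rpy [3.1415e+00 4.0000e-04 2.1907e+00] F [-3.2 -0.7  5.4] Tz [-0.219  0.573 -0.037] w 0.548
shift mm [-1.  -0.2  2.6] frac [-0.0013 -0.0002  0.0033]
61.319130063056946
```

Call:
play_rows:
  deltas:
    - [[0, 0, 0, 0, 0, 0.008, 0.4], [0, 0, 0, 0, 0, 0.0159, 0.4], [0, 0, 0, 0, 0, 0.0159, 0.4], [0, 0, 0, 0, 0, 0.0159, 0.4], [0, 0, 0, 0, 0, 0.0159, 0.4], [0, 0, 0, 0, 0, 0.0159, 0.4], [0, 0, 0, 0, 0, 0.0159, 0.4], [0, 0, 0, 0, 0, 0.0159, 0.4], [0, 0, 0, 0, 0, 0.0159, 0.4], [0, 0, 0, 0, 0, 0.0159, 0.4]]

```text
time: 15.57
tcp_pos: [0.5499, 0.1788, 0.1638]
eef_rot: [3.134, -0.004, 1.237]
force: [9.5, 0.7, -3.0]
gripper_width: 0.546
gripper_force: 61.7
```

```bash
python3 - <<'E'
from h import *
go([.5475,.1775,.161]); go([.5475,.1775,.161])
d=snap('side','s1.png'); f=d['frame'][190:320,170:290]; cv2.imwrite('pics/s1c.png',cv2.resize(f[:,:,::-1],None,fx=4,fy=4,interpolation=cv2.INTER_CUBIC))
E
```

```text
t 15.57 pos [0.5499 0.1788 0.1638] rpy [ 3.1337 -0.0041  1.2365] F [ 9.5  0.7 -3. ] Tz [ 0.143 -1.36   0.096] w 0.546
shift mm [-2.1 -1.9  2.7] frac [-0.0026 -0.0023  0.0034]
t 15.57 pos [0.5499 0.1788 0.1638] rpy [ 3.1337 -0.0041  1.2365] F [ 9.5  0.7 -3. ] Tz [ 0.143 -1.36   0.096] w 0.546
shift mm [-2.1 -1.9  2.7] frac [-0.0026 -0.0023  0.0034]
```

View pics/s1c.png

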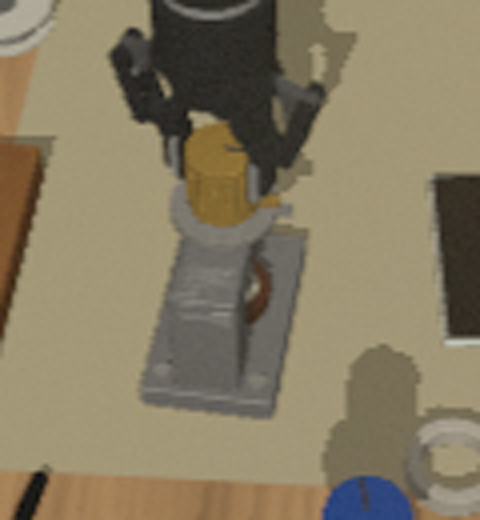

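The crop shows the brass pointer at (268,202), lined up with the steel lug at (288,210), so there is no slip yet. I'll continue in small steps.

Call:
play_rows:
  deltas:
    - [[0, 0.0012, 0, 0, 0, 0.008, 0.4], [0, 0, 0, 0, 0, 0.008, 0.4], [0, 0, 0, 0, 0, 0.008, 0.4], [0, 0, 0, 0, 0, 0.008, 0.4], [0, 0, 0, 0, 0, 0.008, 0.4], [0, 0, 0, 0, 0, 0.008, 0.4]]

```text
time: 16.12
tcp_pos: [0.5509, 0.1783, 0.1638]
eef_rot: [3.135, -0.006, 0.937]
force: [9.7, 0.2, -2.1]
gripper_width: 0.547
gripper_force: 61.9
```

```bash
cat > chk.py <<'E'
from h import *
import sys
T=[];F=[];
for i in range(4):
    d=snap('side'); s=arm.read_state(); T.append(s['ft_torque']); F.append(s['force'])
print('yaw',s['eef_rot'],'F',np.mean(F,0).round(2),'T',np.mean(T,0).round(3),'sd',np.std(T,0).round(3),'tau6',s['tau'][5],'pos',s['tcp_pos'].round(4),'q6',s['joint_positions'][5].round(3),'t',s['time'])
# side: project ring at sleeve top radius 36 +-, z .118, centre axis; sample hue/brightness around
e,A=cam(d); c=np.array([.5475,.1775])
f=d['frame']; hsv=cv2.cvtColor(f,cv2.COLOR_RGB2HSV)
def samp(r,z):
    out=[]
    for a in np.deg2rad(np.arange(60,300,5)):
        p=A.T@(np.array([c[0]+r*np.cos(a),c[1]+r*np.sin(a),z])-e); u=d['fx']*p[0]/p[2]+d['cx']; v=d['fy']*p[1]/p[2]+d['cy']
        out.append(cv2.getRectSubPix(f,(1,1),(float(u),float(v)))[0,0])
    return np.array(out,int)
a=np.arange(60,300,5)
b=samp(.031,.122); sat=b[:,0]-b[:,2]; print('brass angles',[(int(x),int(y)) for x,y in zip(a,sat) if y>60])
b=samp(.040,.115); sat=b[:,0]-b[:,2]; print('lug(grey) angles',[(int(x),int(y)) for x,y in zip(a,sat) if y<25])
E
python3 chk.py
```

```text
yaw [ 3.13497068 -0.0061526   0.93929756] F [ 9.06 -0.14 -2.03] T [ 0.035 -1.319 -0.056] sd [0.009 0.017 0.029] tau6 -0.02710445725824684 pos [0.5509 0.1783 0.1638] q6 0.853 t 16.3167
brass angles [(155, 62), (160, 78), (165, 85), (170, 69), (270, 84), (275, 86), (280, 86), (285, 85), (290, 87), (295, 88)]
lug(grey) angles [(60, 9), (65, 10), (70, 9), (75, 10), (80, 11), (85, 10), (90, 10), (95, 11), (100, 10), (105, 9), (110, 9), (115, 10), (120, 11), (125, 10), (130, 10), (135, 11), (140, 9), (145, 15), (150, 24), (155, 18), (160, 13), (165, 17), (220, 23), (225, 11), (230, 8), (235, 7), (240, 8), (245, 8), (250, 6), (255, 7), (260, 7), (265, 20)]
```

Call:
play_rows:
  deltas:
    - [[0.0015, 0.002, 0, 0, 0, 0.008, 0.4], [0, 0, 0, 0, 0, 0.008, 0.4], [0, 0, 0, 0, 0, 0.008, 0.4], [0, 0, 0, 0, 0, 0.008, 0.4]]

```text
time: 16.65
tcp_pos: [0.5517, 0.1779, 0.1638]
eef_rot: [3.138, -0.004, 0.736]
force: [3.5, -2.4, 0.2]
gripper_width: 0.546
gripper_force: 62.2
```

```bash
python3 chk.py
```

```text
yaw [ 3.13786627 -0.0036967   0.73976725] F [ 4.83 -1.66  1.67] T [-0.416 -0.741 -0.022] sd [0.025 0.043 0.033] tau6 -0.031077914172783494 pos [0.5517 0.1779 0.1637] q6 1.052 t 16.85
brass angles [(145, 68), (150, 78), (155, 76), (280, 71), (285, 84), (290, 85), (295, 86)]
lug(grey) angles [(60, 9), (65, 9), (70, 9), (75, 9), (80, 10), (85, 10), (90, 10), (95, 9), (100, 10), (105, 11), (110, 10), (115, 9), (120, 9), (125, 12), (130, 10), (135, 10), (140, 12), (145, 14), (150, 14), (155, 19), (225, 14), (230, 8), (235, 9), (240, 11), (245, 11), (250, 8), (255, 7), (260, 9), (265, 8), (270, 7), (275, 24)]
```

Call:
play_rows:
  deltas:
    - [[0, 0, 0, 0, 0, 0.008, 0.4], [0, 0, 0, 0, 0, 0.008, 0.4], [0, 0, 0, 0, 0, 0.008, 0.4], [0, 0, 0, 0, 0, 0.008, 0.4]]

```text
time: 17.18
tcp_pos: [0.5521, 0.1774, 0.1637]
eef_rot: [3.137, -0.005, 0.537]
force: [6.7, -4.4, 1.6]
gripper_width: 0.546
gripper_force: 62.2
```

```bash
sed -i 's/^b=samp(.040,.115).*$/for r in (.0375,.0395,.0415): print("ring",r,list(zip(a[8:26].tolist(),samp(r,.115)[8:26].sum(1).tolist())))/' chk.py; python3 chk.py; python3 - <<'E'
import sys; sys.path.insert(0,'.')
from h import *
d=snap('side'); f=d['frame'][225:275,205:255]; cv2.imwrite('pics/s2c.png',cv2.resize(f[:,:,::-1],None,fx=10,fy=10,interpolation=cv2.INTER_CUBIC))
E
```

```text
yaw [ 3.13720113 -0.00468343  0.53866857] F [ 6.57 -4.12  1.55] T [-0.73  -0.981 -0.039] sd [0.03  0.036 0.013] tau6 -0.028091653366573155 pos [0.5521 0.1773 0.1638] q6 1.253 t 17.3833
brass angles [(135, 71), (140, 79), (290, 64), (295, 84)]
ring 0.0375 [(100, 325), (105, 319), (110, 312), (115, 303), (120, 254), (125, 226), (130, 265), (135, 311), (140, 350), (145, 324), (150, 290), (155, 276), (160, 347), (165, 402), (170, 410), (175, 404), (180, 402), (185, 411)]
ring 0.0395 [(100, 315), (105, 312), (110, 306), (115, 292), (120, 228), (125, 196), (130, 260), (135, 311), (140, 344), (145, 314), (150, 297), (155, 305), (160, 351), (165, 427), (170, 426), (175, 422), (180, 429), (185, 431)]
ring 0.0415 [(100, 310), (105, 309), (110, 304), (115, 274), (120, 204), (125, 198), (130, 257), (135, 302), (140, 317), (145, 304), (150, 298), (155, 312), (160, 333), (165, 427), (170, 428), (175, 429), (180, 428), (185, 428)]
```

View pics/s2c.png

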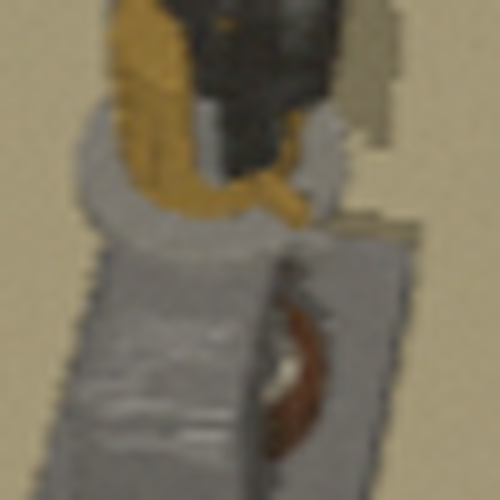

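The pointer tip at (300,210) still meets the lug at (320,235), and the ring peak at 140° agrees with the pointer at 138°. No slip yet.

Call:
play_rows:
  deltas:
    - [[0.001, 0.003, 0, 0, 0, 0.008, 0.4], [0, 0, 0, 0, 0, 0.008, 0.4], [0, 0, 0, 0, 0, 0.008, 0.4], [0, 0, 0, 0, 0, 0.008, 0.4]]

```text
time: 17.77
tcp_pos: [0.5526, 0.1765, 0.1637]
eef_rot: [3.141, -0.002, 0.336]
force: [1.6, -2.0, 3.8]
gripper_width: 0.544
gripper_force: 62.4
```

```bash
python3 chk.py
```

```text
yaw [ 3.14084238e+00 -2.33579281e-03  3.38665787e-01] F [ 1.13 -1.85  5.13] T [-0.385 -0.178 -0.011] sd [0.026 0.035 0.007] tau6 0.0037247422733344138 pos [0.5526 0.1765 0.1637] q6 1.449 t 17.9667
brass angles [(125, 73), (130, 72)]
ring 0.0375 [(100, 319), (105, 316), (110, 310), (115, 305), (120, 288), (125, 329), (130, 343), (135, 266), (140, 273), (145, 266), (150, 300), (155, 304), (160, 366), (165, 403), (170, 407), (175, 411), (180, 387), (185, 336)]
ring 0.0395 [(100, 309), (105, 311), (110, 303), (115, 292), (120, 276), (125, 321), (130, 321), (135, 285), (140, 299), (145, 277), (150, 299), (155, 316), (160, 355), (165, 427), (170, 425), (175, 426), (180, 413), (185, 366)]
ring 0.0415 [(100, 305), (105, 312), (110, 307), (115, 276), (120, 265), (125, 312), (130, 295), (135, 292), (140, 312), (145, 295), (150, 295), (155, 313), (160, 329), (165, 426), (170, 429), (175, 432), (180, 427), (185, 402)]
```

Call:
play_rows:
  deltas:
    - [[0, 0, 0, 0, 0, 0.008, 0.4], [0, 0, 0, 0, 0, 0.008, 0.4], [0, 0, 0, 0, 0, 0.008, 0.4], [0, 0, 0, 0, 0, 0.008, 0.4]]

```text
time: 18.3
tcp_pos: [0.5528, 0.1759, 0.1637]
eef_rot: [3.14, -0.002, 0.136]
force: [2.8, -4.6, 5.7]
gripper_width: 0.544
gripper_force: 62.4
```

```bash
python3 chk.py
```

```text
yaw [ 3.13992303e+00 -2.48889087e-03  1.37636460e-01] F [ 1.88 -4.3   5.47] T [-0.77  -0.229 -0.026] sd [0.009 0.021 0.028] tau6 0.017879208899103105 pos [0.5528 0.1759 0.1637] q6 1.65 t 18.5
brass angles [(115, 79), (230, 64), (235, 73), (240, 68)]
ring 0.0375 [(100, 318), (105, 315), (110, 312), (115, 308), (120, 289), (125, 332), (130, 344), (135, 254), (140, 265), (145, 268), (150, 297), (155, 298), (160, 364), (165, 401), (170, 408), (175, 410), (180, 388), (185, 337)]
ring 0.0395 [(100, 310), (105, 311), (110, 306), (115, 300), (120, 278), (125, 330), (130, 315), (135, 273), (140, 294), (145, 281), (150, 297), (155, 311), (160, 356), (165, 426), (170, 423), (175, 426), (180, 418), (185, 371)]
ring 0.0415 [(100, 309), (105, 310), (110, 307), (115, 280), (120, 266), (125, 319), (130, 294), (135, 282), (140, 308), (145, 299), (150, 291), (155, 309), (160, 333), (165, 422), (170, 427), (175, 430), (180, 428), (185, 405)]
```

The lug stayed at 128° while the pointer moved on to 116°, so the clutch has slipped about 0.2 rad. I'll add 0.12 rad for margin, then release.

Call:
play_rows:
  deltas:
    - [[0, 0, 0, 0, 0, 0.006, 0.4], [0, 0, 0, 0, 0, 0.006, 0.4], [0, 0, 0, 0, 0, 0.007, 0.4], [0, 0, 0, 0, 0, 0, 0.4]]

```text
time: 18.83
tcp_pos: [0.5528, 0.1755, 0.1637]
eef_rot: [3.139, -0.003, 0.017]
force: [1.8, -4.8, 6.0]
gripper_width: 0.544
gripper_force: 62.6
```

```bash
python3 chk.py
```

```text
yaw [ 3.13938950e+00 -2.62245201e-03  1.82958182e-02] F [ 1.73 -5.08  5.52] T [-0.99  -0.228  0.023] sd [0.06  0.015 0.019] tau6 0.015040377038531005 pos [0.5528 0.1755 0.1637] q6 1.77 t 19.0333
brass angles [(105, 71), (110, 70), (230, 63), (235, 64), (240, 66), (245, 75), (250, 86), (255, 83), (260, 77)]
ring 0.0375 [(100, 322), (105, 315), (110, 307), (115, 304), (120, 286), (125, 331), (130, 340), (135, 258), (140, 268), (145, 266), (150, 301), (155, 302), (160, 365), (165, 403), (170, 413), (175, 412), (180, 386), (185, 331)]
ring 0.0395 [(100, 314), (105, 311), (110, 299), (115, 294), (120, 276), (125, 332), (130, 316), (135, 273), (140, 294), (145, 281), (150, 300), (155, 315), (160, 355), (165, 429), (170, 428), (175, 424), (180, 416), (185, 364)]
ring 0.0415 [(100, 309), (105, 308), (110, 303), (115, 277), (120, 266), (125, 319), (130, 298), (135, 282), (140, 310), (145, 299), (150, 295), (155, 315), (160, 334), (165, 429), (170, 426), (175, 428), (180, 427), (185, 401)]
```

Call:
play_rows:
  deltas:
    - [[0, 0, 0, 0, 0, 0, 0.6], [0, 0, 0, 0, 0, 0, 0.7], [0, 0, 0, 0, 0, 0, 0.85], [0, 0, 0, 0, 0, 0, 0.85], [0, 0, 0, 0, 0, 0, 0.85], [0, 0, -0.015, 0, 0, 0, 0.85], [0, 0, -0.04, 0, 0, 0, 0.85], [0, 0, -0.05, 0, 0, 0, 0.85], [-0.02, 0.03, -0.03, 0, 0, 0, 0.85], [-0.02, 0.04, 0, 0, 0, 0, 0.85]]

```text
time: 19.87
tcp_pos: [0.5236, 0.1213, 0.2792]
eef_rot: [-3.14, -0.013, 0.019]
force: [0.2, 0.0, 0.4]
gripper_width: 0.848
gripper_force: 0.0
```

Call:
play_rows:
  deltas:
    - [[-0.02, 0.05, 0, 0, 0, 0, 0.85], [-0.02, 0.05, 0, 0, 0, 0, 0.85], [-0.02, 0.05, 0, 0, 0, 0, 0.85], [0, 0.05, 0, 0, 0, 0, 0.85], [0, 0, 0, 0, 0, 0, 0.85], [0, 0, 0, 0, 0, 0, 0.85], [0, 0, 0, 0, 0, 0, 0.85]]

```text
time: 20.45
tcp_pos: [0.4768, -0.0367, 0.271]
eef_rot: [-3.141, -0.001, 0.015]
force: [-0.1, -0.3, -0.0]
gripper_width: 0.853
gripper_force: 0.0
```

```bash
python3 chk.py; python3 - <<'E'
from h import *
d=snap('top'); f=d['frame']; a=cv2.resize(f[150:205,150:245][:,:,::-1],None,fx=6,fy=6,interpolation=cv2.INTER_CUBIC)
s=snap('side')['frame'][215:300,195:265]; b=cv2.resize(s[:,:,::-1],(230,330),interpolation=cv2.INTER_CUBIC)
cv2.imwrite('pics/fin.png',np.hstack([a,b]))
hsv=cv2.cvtColor(f,cv2.COLOR_RGB2HSV).astype(int); vv,uu=np.mgrid[0:384,0:512]; P=depthpts(d,np.c_[uu.ravel(),vv.ravel()]).reshape(384,512,3)
m=(uu>190)&(uu<245)&(vv>160)&(vv<200)&(hsv[...,2]<100)&(hsv[...,1]>110)
v,u=np.nonzero(m); H=onplane(d,np.c_[u,v],.034); print(len(u),H.min(0),H.max(0),P[m][:,2].mean())
E
```

```text
yaw [-3.14139651e+00  8.55872155e-05  1.81461736e-02] F [-0.13  0.19  0.02] T [0.022 0.024 0.011] sd [0.023 0.019 0.043] tau6 0.0018335360800847411 pos [ 0.4769 -0.0355  0.2704] q6 1.366 t 20.65
brass angles [(105, 69), (110, 66), (230, 61), (235, 62), (240, 64), (245, 73), (250, 83), (255, 83), (260, 82), (265, 81), (270, 66), (280, 62), (285, 81), (290, 81), (295, 83)]
ring 0.0375 [(100, 304), (105, 301), (110, 295), (115, 293), (120, 277), (125, 314), (130, 331), (135, 253), (140, 259), (145, 258), (150, 285), (155, 290), (160, 350), (165, 387), (170, 392), (175, 398), (180, 375), (185, 319)]
ring 0.0395 [(100, 303), (105, 298), (110, 292), (115, 284), (120, 263), (125, 318), (130, 305), (135, 268), (140, 284), (145, 275), (150, 288), (155, 300), (160, 343), (165, 412), (170, 410), (175, 412), (180, 398), (185, 348)]
ring 0.0415 [(100, 302), (105, 297), (110, 296), (115, 266), (120, 249), (125, 304), (130, 285), (135, 274), (140, 295), (145, 290), (150, 284), (155, 301), (160, 321), (165, 414), (170, 414), (175, 415), (180, 411), (185, 385)]
652 [0.47977773 0.01569569 0.034     ] [0.59311432 0.17480748 0.034     ] 0.3182951055638515
```

View pics/fin.png

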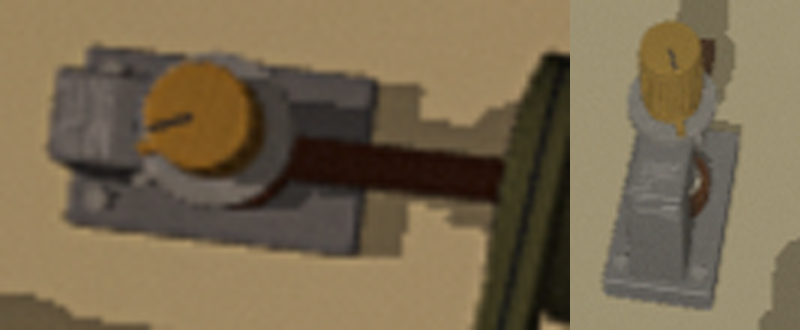

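The final picture shows the mirror clamped, with its handle running straight out at (400,165). The pointer is at (148,147), about 0.35 rad past the lug, and the robot is clear of everything.

```bash
python3 -c "
from plant import arm
print(arm.hand_in())"
```

```text
the job is handed in; nothing more can be done
None
```

I handed the job in with the mirror flat on the grey press's bed, its head about 1.5 mm from the foot's axis when laid; the foot is clamped down, the clutch slipped once by about 0.35 rad, and the arm is clear; the judging gave no verdict, and I did not measure the foot's force directly.

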